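Dock a vial block on its warmer

ROBOT

A 6-joint arm with a two-finger parallel gripper is mounted at the origin on a cart in front of the work surface, level with it; the furniture and walls round the work are solid. World frame = base frame: x ahead of the robot, y to its left, z up, the work surface at z = 0. Lengths are in m, angles in rad, forces in N, time in s.
With the tool pointing down it reaches from about 0.3 to 0.875 m from the base axis. Payload 6.4 kg.
Tool frame: the origin (TCP) lies at the very end of the fingers, on their centre line; the grasp point (between the pads) lies 19 mm behind it; z points along the fingers, y is the line along which they close (so a half turn about z gives the same grasp; the last joint's range is limited). The gripper opens to 85 mm and grips with 20 to 120 N. Pads are 22 mm wide; open, the fingers measure 114 mm over their backs; the gripper's body (76 mm by 85 mm) begins 54 mm behind the grasp point. The pads swing forward as they close: fully open they stand 13 mm farther back than shut.
Start: joints at [-1.317, 0.181, 1.607, -0, 1.354, -0.206], TCP at [0.255, -0.515, 0.231] pointing down, gripper open.
Joint ranges: [-2.99, 2.99], [-0.89, 2.07], [0.3, 2.58], [-1.14, 4.28], [0, 2.63], [-3.12, 3.12]. Speed limits (rad/s): [2.57, 2.57, 3.01, 3.14, 3.14, 3.14].

INTERFACE

Orientations are given as a unit quaternion [w, x, y, z].
In Python, from bench import ctrl gives the robot as it stands.
- The arm moves only by the tool jog_arm, called after "Call:" in YAML: its name, and indented under it one key for each argument. Schema: {"type":"object","properties":{"offsets":{"type":"array","items":{"type":"array","items":{"type":"number"},"minItems":7,"maxItems":7},"minItems":1,"maxItems":10},"only":{"type":"string"},"quiet":{"type":"boolean"},"lines":{"type":"string"}},"required":["offsets"],"additionalProperties":false}. offsets is a list of rows, 1 to 10 of them, each of 7 numbers: dx, dy, dz in parts of the range, where 1.0 means 0.6 m, then a rotation vector rx, ry, rz in fractions of the full range, 1 being pi rad, then the opening from 0.0 (shut) to 1.0 (fully open); each row is the pose to reach, as a shift and turn from the pose commanded when the call began, along the tool's axes at that moment; what a row does not reach only later rows make up. A row lasts 1/8 s, in which the tool goes at most 0.0625 m and 0.188 rad, less where a joint would pass 70% of its speed; a pose out of reach is approached as far as the arm can. The fingers move at their own pace and stop on an object; the grip force is fixed at half the most. Time passes only in rows, so rows that do not move let the fingers close. The tool returns the time, the measured TCP pose, the force, the opening and the grip force at its end. only (a regular expression) keeps the lines of the reply that match it, lines (a string "A,B") keeps lines A to B, and quiet returns only ok. No shift or turn number may pass 1 either way. Input that does not fit is refused with a message, and nothing moves.
- ctrl.get_obs(): the state, without advancing time (a new reading comes with each control period).
- ctrl.camera(name): name is "scene" or "side" or "wrist"; returns the picture (400x640x3 uint8, blue, green, red); there is no depth.
- ctrl.camera_params(name): a dict with "fovy" (degrees; the focal length in pixels is half the picture's height over the tangent of half this angle, whatever the lens; pixels are square), "cx", "cy" (the principal point, pixels), "view" (4x4, takes a point from world to camera coordinates). Camera axes: x right, y up, looking along -z (the intrinsics and any distortion apply to the point x, -y, -z); pixel columns grow to the right and rows downward; lengths in m; the calibration is good to about 2 mm. A picture is of the moment at which its call begins: read the wrist's pose just before it. camera_params takes no time and is no camera call; for the wrist camera it gives the pose at the moment of the call.
- ctrl.hand_in(): hands the job in; it is judged then, once.
The state is a dict: "time_s": time; "q": joint angles; "dq": joint speeds; "joint_efforts": joint torques, N m; "eef_pos": TCP position; "eef_rot": TCP orientation; "wrist_force": force on the tool from outside, world axes, zero at the start; "torque": the same for the moment, N m; "opening": opening from 0.0 (shut) to 1.0 (fully open); "grasp_force": force on a finger pad.
Only numpy, scipy, OpenCV 4.12 (cv2) and the standard library are available. Lean on these libraries where they do the work, as an engineer would, in place of code of your own. Each camera call takes 0.05 s, during which the arm holds its last target. There are 200 camera calls.

TASK

The metal vial block has been left twisted round in front of its warmer. Walk it round on the desk by pushing at its corners until its slotted side faces the warmer's metal plate, then push it home, so that the probe is in the slot and the slotted side lies flush on the plate, and draw back. Only push the metal block, without ramming it: never lift or tip it, never touch the glass vials standing in it, and leave the cup stack, the green cup and the pill jar near it where they stand.

Things in the scene. Friction and masses are not known exactly. Their poses are not given: they have to be found in the camera images.
- vial_block: Aluminium block, 92 (x) by 104 (y) by 40 mm tall, about 0.85 kg, loose on the desk, too wide to grasp. Origin: centre of its underside, z up. Its +x side (46 mm from the origin) must face the warmer; an upright slot, 20 mm wide, 26 mm deep, open at top and bottom, is cut in the middle of that side. The other three sides are plain. Vial caps rise to 52 mm above the desk.
- vials: Nine small glass vials with aluminium crimps and blue or orange caps (13 mm wide), fixed in the wells of the block, within 42 mm of its middle along x and 43 mm along y, from 40 to 52 mm above the desk. Same origin and axes as the block. Not to be touched.
- face_left (a point): Point on the block's slotted (+x) side near its +y end: 46 mm along x and +48 mm along y from the block's origin, 20 mm up.
- face_right (a point): Point on the block's slotted (+x) side near its -y end: 46 mm along x and -48 mm along y from the block's origin, 20 mm up.
- slot_mouth (a point): Middle of the slot's mouth, in the plane of the block's slotted side, 20 mm up.
- vial_warmer: White warmer, fixed, 75 mm deep, 176 wide, 72 tall. Origin: on the desk below the middle of its aluminium plate; x points into the warmer, z up. The plate's face is the plane x = 0, 132 mm wide, 4 to 44 mm up. The probe stands 20 mm out of it towards -x, 20 mm up, a cone 14 mm thick at the root, 8 near the tip. Docked, the block's origin is at x = -46 mm, y = 0, its axes parallel to the warmer's.
- probe_tip (a point): Tip of the probe.
- dose_stack: Stack of three nested cups, green, white and red with a red lid, about 67 mm wide and 93 mm tall, loose. Origin: centre of its underside. Not to be disturbed.
- green_cup: Green medicine cup with a small tab, 62 mm wide, 44 mm tall, loose. Origin: on the desk, 7 mm from the cup's axis towards the tab, which reaches 38 mm from the origin along -y. Not to be disturbed.
- pill_jar: White pill jar with a green cap, 38 mm wide, 56 mm tall, loose. Origin: centre of its underside. Not to be disturbed.

How it is judged:
By the outcome, as a careful person would: the job done as asked, in the order asked, and still so for the second after the job is handed in, with the robot touching nothing.
It also fails if it takes over 72 s, if anything falls off the work surface, if the arm or the gripper's body presses on something with over 40 N, if the wrist force passes 120 N, or if a joint passes its speed limit or range.

## Working session

There is one attempt and no reset: what is moved stays moved. The work goes in short steps, Python scripts to look and compute and a tool call to move; the robot and the scene stay as the last step left them, time stands still between calls to the robot, and variables do not carry over. Pictures are saved under pics/ and viewed, at most 10 in all, crops included, and the job is handed in when it is done.

```bash
ls; mkdir -p pics; python3 - <<'E'
from bench import ctrl
import cv2
for n in ("scene","side"):
    im=ctrl.camera(n); cv2.imwrite(f"pics/{n}0.png",im)
    p=ctrl.camera_params(n); print(n,{k:(v if k!='view' else [[round(float(a),4) for a in r] for r in v]) for k,v in p.items()})
o=ctrl.get_obs(); print(o)
E
```

```text
bench.py
pics
scene {'fovy': 46.7893254773556, 'cx': 318.9320350985428, 'cy': 216.27937447365963, 'view': [[0.7476, -0.664, -0.017, -0.5041], [0.3065, 0.3222, 0.8957, -0.1247], [-0.5892, -0.6748, 0.4444, -0.7055], [0.0, 0.0, 0.0, 1.0]]}
side {'fovy': 42.94786974991076, 'cx': 318.192442843659, 'cy': 194.86194373605923, 'view': [[0.9086, -0.4173, 0.0148, -0.5377], [0.2655, 0.6046, 0.751, -0.0703], [-0.3223, -0.6784, 0.6602, -1.183], [0.0, 0.0, 0.0, 1.0]]}
{'time_s': 0.1, 'q': array([-1.31729196e+00,  1.81522326e-01,  1.60789971e+00, -4.40258230e-06,
        1.35380625e+00, -2.06297625e-01]), 'dq': array([ 2.61407400e-04, -1.62155647e-03, -1.39675931e-03, -3.82935423e-05,
        8.59211055e-04,  1.21835514e-03]), 'joint_efforts': array([ 5.03367119e-04, -4.45875907e+01, -3.52237058e+01, -2.89533773e-04,
        4.11843110e-03, -2.03991490e-07]), 'eef_pos': array([ 0.25505598, -0.51477963,  0.230447  ]), 'eef_rot': array([-8.17536036e-04,  9.73688527e-01,  2.27881511e-01, -2.14500711e-05]), 'wrist_force': array([-0.58173941, -0.07778468,  0.40865051]), 'torque': array([ 0.02430881, -0.02449188, -0.0383922 ]), 'grasp_force': 0.0, 'opening': 1.0024214084510368}
```

View pics/scene0.png

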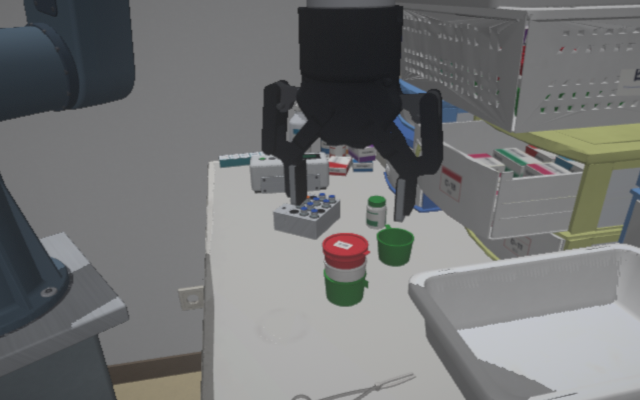

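View pics/side0.png

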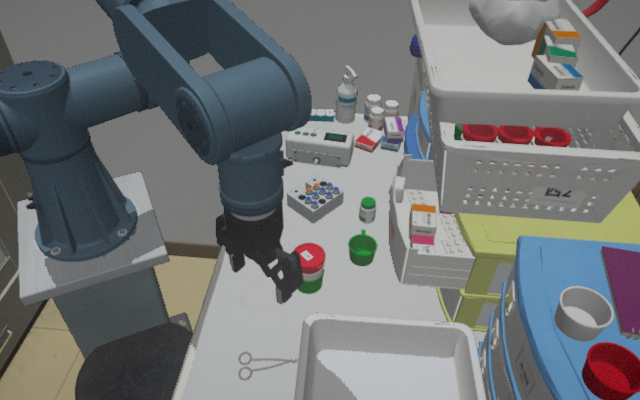

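The side view shows the block at about (316,200), the warmer at (320,145), the jar at (368,208), the green cup at (362,248) and the stack at (308,268). I'll enlarge it.

```bash
python3 - <<'E'
import cv2
a=cv2.imread("pics/side0.png")[120:225,275:385]
b=cv2.imread("pics/scene0.png")[145:240,240:350]
a=cv2.resize(a,None,fx=5.45,fy=5.45,interpolation=cv2.INTER_CUBIC)
cv2.imwrite("pics/side0c.png",a)
E
```

```text
(no output)
```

View pics/side0c.png

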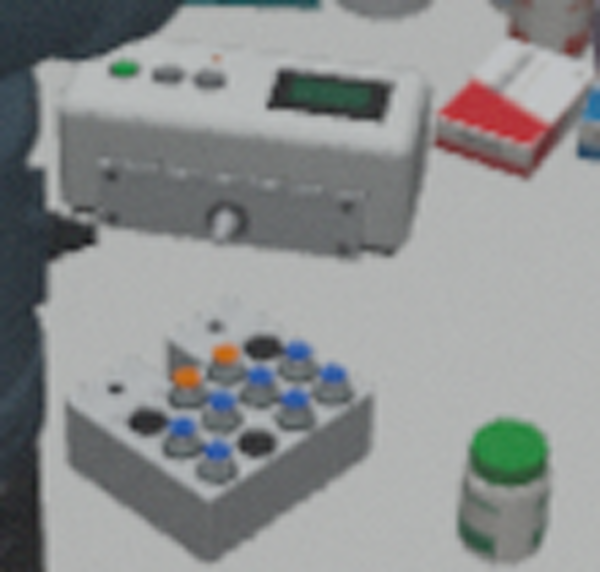

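```bash
cat > h.py <<'E'
import numpy as np, cv2
from scipy.optimize import least_squares
from bench import ctrl
def proj(P,p):
    P=np.atleast_2d(P); V=np.array(p["view"]); c=P@V[:3,:3].T+V[:3,3]
    f=200/np.tan(np.radians(p["fovy"])/2)
    return np.c_[p["cx"]+f*c[:,0]/-c[:,2], p["cy"]-f*c[:,1]/-c[:,2]]
def ray(uv,z,p):
    V=np.array(p["view"]); R=V[:3,:3]; o=-R.T@V[:3,3]; f=200/np.tan(np.radians(p["fovy"])/2)
    d=R.T@np.array([(uv[0]-p["cx"])/f,-(uv[1]-p["cy"])/f,-1]); return o+d*(z-o[2])/d[2]
def place(s,L):
    c,n=np.cos(s[2]),np.sin(s[2]); L=np.array(L,float)
    return np.c_[s[0]+c*L[:,0]-n*L[:,1], s[1]+n*L[:,0]+c*L[:,1], L[:,2]]
def fit(L,uv,p,s0):
    r=least_squares(lambda s:(proj(place(s,L),p)-uv).ravel(),s0,loss="soft_l1")
    return r.x, (proj(place(r.x,L),p)-uv).round(1).tolist()
def crop(u,x0,y0,k): return (np.array(u,float)+.5)/k-.5+[x0,y0]
E
cat > a.py <<'E'
from h import *
p=ctrl.camera_params("side")
# order: left, near, right, far top ; left near right bottom
uv=crop([[68,395],[210,497],[373,395],[232,303],[68,465],[210,562],[370,452]],275,120,5.45)
for u,z in zip(uv,[.04]*4+[0]*3): print(ray(u,z,p).round(4))
# slotted side = left..far ; facing slot from the block: +x outward (up-left), +y is left of that -> left corner
L=[[.046,.052,.04],[-.046,.052,.04],[-.046,-.052,.04],[.046,-.052,.04],[.046,.052,0],[-.046,.052,0],[-.046,-.052,0]]
m=ray(uv[0],.04,p); q=ray(uv[2],.04,p); c=(m+q)/2
for y in (0.8,2.4): print("block",fit(L,uv,p,[c[0],c[1],y]))
w=crop([[100,160],[362,195],[100,220],[360,255],[225,222]],275,120,5.45)
L=[[0,.066,.044],[0,-.066,.044],[0,.066,.004],[0,-.066,.004],[-.02,0,.02]]
print([ray(u,l[2],p).round(4).tolist() for u,l in zip(w,L)])
print("warmer",fit(L,w,p,[c[0],c[1]+.15,1.5]))
# jar base
print("jar",ray(crop([[500,540]],275,120,5.45)[0],0,p), "jar cap top",ray(crop([[510,445]],275,120,5.45)[0],.056,p))
print("cup rim", ray([363,242],.044,p),"stack lid",ray([309,256],.093,p))
E
python3 a.py
```

```text
[ 0.4532 -0.1214  0.04  ]
[ 0.4835 -0.2065  0.04  ]
[ 0.5764 -0.1754  0.04  ]
[ 0.5461 -0.092   0.04  ]
[ 0.4515 -0.1228  0.    ]
[ 0.4844 -0.2052  0.    ]
[ 0.5798 -0.1697  0.    ]
block (array([ 0.51584673, -0.14661886,  1.92189689]), [[-0.8, 0.2], [-0.0, 0.4], [0.9, -1.3], [-0.1, -1.8], [-0.3, -0.3], [-0.2, 0.9], [0.6, 0.5]])
block (array([ 0.51584673, -0.14661886,  1.92189685]), [[-0.8, 0.2], [-0.0, 0.4], [0.9, -1.3], [-0.1, -1.8], [-0.3, -0.3], [-0.2, 0.9], [0.6, 0.5]])
[[0.531, 0.0293, 0.044], [0.6351, -0.0469, 0.044], [0.5321, 0.0337, 0.004], [0.6379, -0.0431, 0.004], [0.5794, -0.0115, 0.02]]
warmer (array([ 0.58504846, -0.00540398,  0.93837986]), [[-0.3, -1.0], [0.7, -0.8], [-0.1, 0.0], [0.4, 0.2], [-0.6, 2.7]])
jar [ 0.60617224 -0.2439065   0.        ] jar cap top [ 0.60609207 -0.24388009  0.056     ]
cup rim [ 0.53962286 -0.34328357  0.044     ] stack lid [ 0.39917581 -0.37290363  0.093     ]
```

The crop shows the slot on the block's upper-left side, at crop (165,350). The plate and probe are at (225,222). The fitted block edges agree with 92 × 104 mm. The block is at yaw 110° and the warmer at 54°, so the block must turn about 56° clockwise. Next I move in for a wrist-camera view.

```bash
cat > to.py <<'E'
# usage: to.py x y z yawdeg tilt : shift in tool axes and rotvec from present (measured) pose
import sys; from h import *; from scipy.spatial.transform import Rotation as Ro
x,y,z,a,t=map(float,sys.argv[1:]); a=np.radians(a)
u=np.array([np.cos(a),np.sin(a),0]); k=np.array([0,0,1.])
X=u*np.cos(t)+k*np.sin(t); Z=-k*np.cos(t)+u*np.sin(t); T=np.c_[X,np.cross(Z,X),Z]
o=ctrl.get_obs(); w=o["eef_rot"]; R=Ro.from_quat([w[1],w[2],w[3],w[0]])
d=R.inv().apply(np.array([x,y,z])-o["eef_pos"]); r=(R.inv()*Ro.from_matrix(T)).as_rotvec()
print("d",d.round(4),np.linalg.norm(d).round(4),"r",r.round(4),np.linalg.norm(r).round(3),"now",o["eef_pos"].round(4),"t",round(o["time_s"],2))
E
python3 to.py .48 -.28 .26 100 0.15
```

```text
d [ 0.3058 -0.1106 -0.0293] 0.3265 r [ 0.0952  0.1274 -1.283 ] 1.293 now [ 0.2551 -0.5148  0.2304] t 0.1
```

The rows are not in the units I measure in: shifts go in shares of 0.6 m and turns go in shares of pi rad. I convert before sending: 0.306 m is 0.51, -0.111 m is -0.185, -1.283 rad is -0.4084.

Call:
jog_arm:
  offsets:
    - [0.51,-0.185,-0.0483,0.0302,0.0404,-0.4084,0]
    - [0.51,-0.185,-0.0483,0.0302,0.0404,-0.4084,0]
    - [0.51,-0.185,-0.0483,0.0302,0.0404,-0.4084,0]
    - [0.51,-0.185,-0.0483,0.0302,0.0404,-0.4084,0]
    - [0.51,-0.185,-0.0483,0.0302,0.0404,-0.4084,0]
    - [0.51,-0.185,-0.0483,0.0302,0.0404,-0.4084,0]
    - [0.51,-0.185,-0.0483,0.0302,0.0404,-0.4084,0]
    - [0.51,-0.185,-0.0483,0.0302,0.0404,-0.4084,0]
    - [0.51,-0.185,-0.0483,0.0302,0.0404,-0.4084,0]

```text
time_s: 1.23
eef_pos: [0.4799, -0.2801, 0.2599]
eef_rot: [-0.057, 0.642, 0.763, 0.047]
wrist_force: [-0.3, -0.5, 0.2]
opening: 0.002
grasp_force: 0.0
```

```bash
python3 - <<'E'
from h import *
import pickle
p=ctrl.camera_params("wrist"); im=ctrl.camera("wrist"); cv2.imwrite("pics/w1.png",im); pickle.dump(p,open("w1.pkl","wb"))
s=ctrl.camera("scene"); cv2.imwrite("pics/s1.png",s)
im=im.copy()
ps=proj(place([.516,-.147,1.91],[[.046,.052,.04],[-.046,.052,.04],[-.046,-.052,.04],[.046,-.052,.04]]),p); print(ps.round(0).tolist(),im.shape)
E
```

```text
[[318.0, 45.0], [332.0, 134.0], [427.0, 118.0], [417.0, 27.0]] (400, 640, 3)
```

View pics/w1.png

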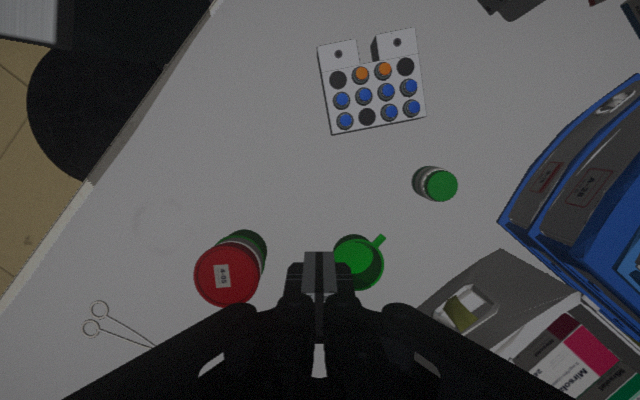

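The wrist view shows the block corners at (318,45), (332,135), (425,117) and (416,28), which match the prediction within 1 px. I'll use the coloured caps as fiducials for automatic tracking, and compute the approach.

```bash
cat > track.py <<'E'
from h import *
import pickle,sys,os
from scipy.spatial import cKDTree
def caps(im,p,c,rad=.085):
    h=cv2.cvtColor(im,cv2.COLOR_BGR2HSV); pts=[]
    for lo,hi in (((108,120,60),(128,255,255)),((8,150,90),(22,255,255))):
        m=cv2.inRange(h,lo,hi); n,_,st,ce=cv2.connectedComponentsWithStats(m)
        for s,q in zip(st[1:],ce[1:]):
            if s[4]>=6:
                w=ray(q,.052,p)
                if np.hypot(*(w[:2]-c[:2]))<rad: pts.append([w[0],w[1]])
    return np.array(pts).reshape(-1,2)
def inblock(s,w): d=w-s[:2]; c,n=np.cos(s[2]),np.sin(s[2]); return np.c_[c*d[:,0]+n*d[:,1],-n*d[:,0]+c*d[:,1]]
def register(W,G,s0):
    best=None
    for da in np.arange(-.6,.61,.15):
        s=np.array(s0)+[0,0,da]
        if len(W)>=3:
            s[:2]+=0
            for _ in range(30):
                d,i=cKDTree(place(s,np.c_[G,G[:,0]*0])[:,:2]).query(W)
                r=least_squares(lambda v:(place(v,np.c_[G[i],G[i][:,0]*0])[:,:2]-W).ravel(),s); 
                if np.allclose(r.x,s,atol=1e-6): break
                s=r.x
            e=np.sqrt((d**2).mean())+.02*(len(set(i))<len(i))
            if best is None or e<best[0]: best=(e,s,len(W))
    return best
def look(prior,cams=("side","wrist","scene")):
    G=np.load("G.npy"); out=[]
    for n in cams:
        p=ctrl.camera_params(n); im=ctrl.camera(n); cv2.imwrite(f"pics/last_{n}.png",im); pickle.dump(p,open(f"last_{n}.pkl","wb"))
        W=caps(im,p,np.array(prior)); b=register(W,G,prior)
        print(n,len(W),None if b is None else (round(b[0]*1e3,1),b[1].round(4).tolist())); out.append(b)
    return out
def wf(s,w): # block in warmer frame
    return inblock(w,np.array([s[:2]]))[0].round(4), round(float(np.degrees(s[2]-w[2])),2)
E
python3 - <<'E'
from track import *
p=pickle.load(open("w1.pkl","rb")); im=cv2.imread("pics/w1.png")
L=[[.046,.052,.04],[-.046,.052,.04],[-.046,-.052,.04],[.046,-.052,.04]]
s,e=fit(L,np.array([[318,45],[332,135],[425.5,117.5],[416,27.5]]),p,[.516,-.147,1.91]); print("block w1",s,e)
W=caps(im,p,s); G=inblock(s,W); print((G*1e3).round(1).tolist()); np.save("G.npy",G)
# check with side0
ps=ctrl.camera_params("side"); W=caps(cv2.imread("pics/side0.png"),ps,s); print(len(W),register(W,G,s))
E
python3 to.py .508 -.232 .10 108 0.15
```

```text
block w1 [ 0.5153673  -0.14728892  1.90962433] [[-0.9, 0.4], [-0.6, -0.7], [1.3, 0.2], [0.4, -0.1]]
[[-11.6, -35.9], [-11.8, -11.8], [-12.3, 12.2], [-12.6, 36.2], [-33.1, -36.1], [-33.5, -12.2], [-34.2, 35.9], [9.5, -11.4], [9.3, 12.7]]
9 (np.float64(0.0005302555769398354), array([ 0.51470303, -0.14895026,  1.90827749]), 9)
d [0.0186 0.036  0.1647] 0.1696 r [ 0.0209  0.002  -0.1408] 0.142 now [ 0.4798 -0.2802  0.2602] t 1.32
```

Converted, 0.165 m is 0.275, 0.036 m is 0.06, -0.141 rad is -0.0449.

Call:
jog_arm:
  offsets:
    - [0.0317,0.06,0.275,0.0067,0.0006,-0.0449,0]
    - [0.0317,0.06,0.275,0.0067,0.0006,-0.0449,0]
    - [0.0317,0.06,0.275,0.0067,0.0006,-0.0449,0]
    - [0.0317,0.06,0.275,0.0067,0.0006,-0.0449,0]

```text
time_s: 1.82
eef_pos: [0.5058, -0.2289, 0.0966]
eef_rot: [-0.065, 0.585, 0.807, 0.044]
wrist_force: [0.3, -0.4, 0.4]
opening: 0.0
grasp_force: 0.0
```

Call:
jog_arm:
  offsets:
    - [-0.01,0,0.0717,0,0,0,0]
    - [-0.022,0,0.145,0,0,0,0]
    - [-0.022,0,0.145,0,0,0,0]

```text
time_s: 2.2
eef_pos: [0.5067, -0.2312, 0.0111]
eef_rot: [-0.063, 0.586, 0.807, 0.044]
wrist_force: [0.1, 0.9, 0.0]
opening: -0.001
grasp_force: 0.0
```

```bash
python3 - <<'E'
from track import *
look([.515,-.148,1.909])
E
```

```text
side 5 (np.float64(0.3), [0.5145, -0.1487, 1.9207])
wrist 9 (np.float64(0.1), [0.5151, -0.1471, 1.9114])
scene 6 (np.float64(0.5), [0.5148, -0.1476, 1.9228])
```

Converted, 0.04 m is 0.0667, 0.003 m is 0.005, 0.297 rad is 0.0945.

Call:
jog_arm:
  offsets:
    - [0.0133,0,0.002,0,0,0,0]
    - [0.0267,0,0.004,0,0,0,0]
    - [0.0333,0,0.005,-0.0029,0,0.0191,0]
    - [0.04,0.0008,0.006,-0.0057,0,0.0382,0]
    - [0.0467,0.0017,0.007,-0.0086,0,0.0573,0]
    - [0.0533,0.0033,0.008,-0.0115,0,0.0764,0]
    - [0.06,0.005,0.009,-0.0143,0,0.0945,0]
    - [0.0667,0.0067,0.01,-0.0166,0,0.1101,0]

```text
time_s: 3.35
eef_pos: [0.4995, -0.1924, 0.0127]
eef_rot: [-0.051, 0.717, 0.693, 0.053]
wrist_force: [-1.8, -4.2, -0.6]
opening: -0.004
grasp_force: 2.0
```

```bash
python3 - <<'E'
from track import *
look([.515,-.142,1.7],("wrist",)); print(ctrl.get_obs()["wrist_force"])
E
```

```text
wrist 9 (np.float64(0.1), [0.5201, -0.1287, 1.8218])
[-1.24168039e+00 -3.78445844e+00 -1.37722583e-03]
```

View pics/last_wrist.png

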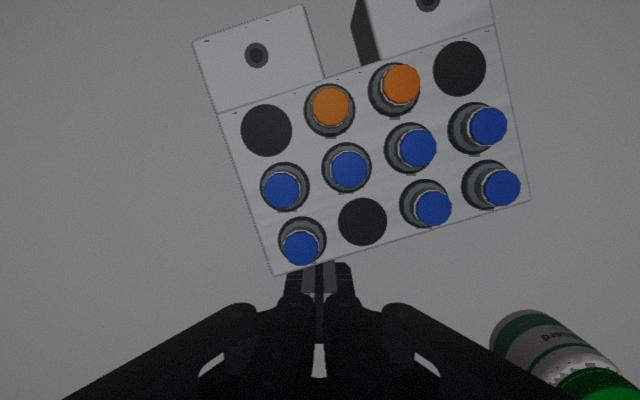

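The block translates more than it turns, so I'll walk it round with opposing corner pushes. The tip is at the block's near-left corner, px (310,270), clear of the vials. Next I back off and go to the -y side.

Converted, -0.11 m is -0.1833, -0.05 m is -0.0833.

Call:
jog_arm:
  offsets:
    - [-0.0333,0,-0.005,0,0,0,0]
    - [-0.075,0,-0.0833,0,0,0,0]
    - [-0.05,0,-0.1833,0,0,0,0]
    - [-0.05,0,-0.1833,0,0,0,0]

```text
time_s: 3.9
eef_pos: [0.5009, -0.2414, 0.1219]
eef_rot: [-0.047, 0.716, 0.694, 0.054]
wrist_force: [-0.3, -0.7, 0.2]
opening: -0.0
grasp_force: 0.0
```

```bash
python3 to.py .606 -.142 .12 186 0.15;python3 to.py .606 -.142 .012 186 0.15
```

```text
d [0.1013 0.1018 0.0174] 0.1446 r [ 0.2559  0.0121 -1.6889] 1.708 now [ 0.5009 -0.2414  0.1219] t 3.9
d [0.0859 0.1008 0.1243] 0.1817 r [ 0.2559  0.0121 -1.6889] 1.708 now [ 0.5009 -0.2414  0.1219] t 3.9
```

Converted, 0.102 m is 0.17, 0.101 m is 0.1683, -1.689 rad is -0.5376.

Call:
jog_arm:
  offsets:
    - [0.0833,0.1,0.0083,0.0815,0.0038,-0.5376,0]
    - [0.1683,0.17,0.0283,0.0815,0.0038,-0.5376,0]
    - [0.1683,0.17,0.0283,0.0815,0.0038,-0.5376,0]
    - [0.1683,0.17,0.0283,0.0815,0.0038,-0.5376,0]
    - [0.1683,0.17,0.0283,0.0815,0.0038,-0.5376,0]
    - [0.1683,0.17,0.0283,0.0815,0.0038,-0.5376,0]
    - [0.1683,0.17,0.0283,0.0815,0.0038,-0.5376,0]
    - [0.1683,0.17,0.0283,0.0815,0.0038,-0.5376,0]
    - [0.1683,0.17,0.0283,0.0815,0.0038,-0.5376,0]
    - [0.1683,0.17,0.0283,0.0815,0.0038,-0.5376,0]

```text
time_s: 5.15
eef_pos: [0.6028, -0.1386, 0.1135]
eef_rot: [-0.079, -0.053, 0.995, 0.0]
wrist_force: [0.1, 0.4, -0.4]
opening: 0.001
grasp_force: 0.0
```

```bash
python3 to.py .606 -.142 .012 186 0.15; python3 -c "
from track import *
look([.52,-.129,1.82],('side','wrist'))"
```

```text
d [-0.0188 -0.0045  0.0998] 0.1017 r [ 0.0083 -0.0088  0.0018] 0.012 now [ 0.6028 -0.1386  0.1135] t 5.15
side 9 (np.float64(0.5), [0.5198, -0.13, 1.8151])
wrist 9 (np.float64(0.1), [0.5204, -0.1281, 1.8176])
```

Converted, 0.1 m is 0.1667, 0.05 m is 0.0833.

Call:
jog_arm:
  offsets:
    - [-0.02,-0.0075,0.0833,0,0,0,0]
    - [-0.0313,-0.0075,0.1667,0,0,0,0]
    - [-0.0313,-0.0075,0.1667,0,0,0,0]

```text
time_s: 5.62
eef_pos: [0.6022, -0.1409, 0.0081]
eef_rot: [-0.083, -0.051, 0.995, 0.002]
wrist_force: [-0.7, 0.3, -0.1]
opening: 0.002
grasp_force: 0.0
```

Call:
jog_arm:
  offsets:
    - [0.0133,0,0.002,0,0,0,0]
    - [0.025,0,0.0037,0,0,0,0]
    - [0.0333,0,0.005,-0.0013,0,0.0095,0]
    - [0.0417,0,0.0062,-0.0025,0,0.0191,0]
    - [0.05,0,0.0075,-0.0041,0,0.0286,0]
    - [0.0583,0.0017,0.0087,-0.0057,0,0.0382,0]
    - [0.0667,0.0017,0.01,-0.0073,0,0.0477,0]
    - [0.075,0.0033,0.0112,-0.0086,0,0.0573,0]
    - [0.0833,0.005,0.0125,-0.0095,0,0.0637,0]

```text
time_s: 6.75
eef_pos: [0.5584, -0.1459, 0.0154]
eef_rot: [-0.076, 0.05, 0.996, 0.005]
wrist_force: [4.3, -3.2, 1.1]
opening: 0.001
grasp_force: 2.5
```

```bash
python3 -c "
from track import *
look([.51,-.129,1.65],('side','wrist'));print(ctrl.get_obs()['wrist_force'])"
```

```text
side 9 (np.float64(0.6), [0.4918, -0.121, 1.667])
wrist 9 (np.float64(0.6), [0.4918, -0.1189, 1.6735])
[ 4.15948331 -0.6339166   2.34276309]
```

Converted, -0.11 m is -0.1833, -0.05 m is -0.0833.

Call:
jog_arm:
  offsets:
    - [-0.0333,0,-0.005,0,0,0,0]
    - [-0.075,0,-0.0833,0,0,0,0]
    - [-0.05,0,-0.1833,0,0,0,0]
    - [-0.05,0,-0.1833,0,0,0,0]

```text
time_s: 7.35
eef_pos: [0.6058, -0.1509, 0.1233]
eef_rot: [-0.075, 0.049, 0.996, 0.005]
wrist_force: [0.2, 0.2, -0.5]
opening: 0.003
grasp_force: 0.0
```

```bash
python3 to.py .459 -.195 .12 88 0.15
```

```text
d [ 0.1398 -0.0582  0.0243] 0.1534 r [-0.223  -0.0015  1.4914] 1.508 now [ 0.6058 -0.1509  0.1233] t 7.35
```

Converted, 0.14 m is 0.2333, 0.1 m is 0.1667, 1.491 rad is 0.4746.

Call:
jog_arm:
  offsets:
    - [0.0833,-0.0333,0.0133,-0.071,0,0.4746,0]
    - [0.1667,-0.0667,0.0267,-0.071,0,0.4746,0]
    - [0.2333,-0.0967,0.04,-0.071,0,0.4746,0]
    - [0.2333,-0.0967,0.04,-0.071,0,0.4746,0]
    - [0.2333,-0.0967,0.04,-0.071,0,0.4746,0]
    - [0.2333,-0.0967,0.04,-0.071,0,0.4746,0]
    - [0.2333,-0.0967,0.04,-0.071,0,0.4746,0]
    - [0.2333,-0.0967,0.04,-0.071,0,0.4746,0]
    - [0.2333,-0.0967,0.04,-0.071,0,0.4746,0]

```text
time_s: 8.48
eef_pos: [0.4545, -0.1929, 0.1146]
eef_rot: [-0.058, 0.717, 0.693, 0.052]
wrist_force: [0.7, 0.1, -0.9]
opening: 0.001
grasp_force: 0.0
```

```bash
python3 to.py .459 -.195 .012 88 0.15; python3 -c "
from track import *
look([.492,-.12,1.67],('side','wrist'))"
```

```text
d [-0.0178  0.0058  0.101 ] 0.1027 r [-0.0114 -0.0059 -0.0007] 0.013 now [ 0.4545 -0.1929  0.1146] t 8.47
side 6 (np.float64(0.4), [0.4908, -0.1206, 1.681])
wrist 9 (np.float64(0.1), [0.4918, -0.1189, 1.6708])
```

Converted, 0.097 m is 0.1617, 0.05 m is 0.0833.

Call:
jog_arm:
  offsets:
    - [-0.0167,0.0083,0.0833,0,0,0,0]
    - [-0.0267,0.0083,0.1617,0,0,0,0]
    - [-0.0267,0.0083,0.1617,0,0,0,0]

```text
time_s: 8.95
eef_pos: [0.4566, -0.1918, 0.0136]
eef_rot: [-0.062, 0.716, 0.693, 0.052]
wrist_force: [-0.1, 0.5, 0.5]
opening: 0.002
grasp_force: 0.0
```

Call:
jog_arm:
  offsets:
    - [0.0117,0,0.0017,0,0,0,0]
    - [0.0233,0,0.0033,0,0,0,0]
    - [0.0292,-0.0033,0.0042,-0.0019,0,0.0127,0]
    - [0.035,-0.006,0.005,-0.0038,0,0.0255,0]
    - [0.0412,-0.0087,0.0058,-0.0057,0,0.0382,0]
    - [0.0473,-0.0112,0.0067,-0.0076,0,0.0509,0]
    - [0.0537,-0.0133,0.0077,-0.0095,0,0.0637,0]
    - [0.06,-0.0153,0.0085,-0.0115,0,0.0764,0]
    - [0.0667,-0.017,0.0095,-0.0134,0,0.0891,0]

```text
time_s: 10.07
eef_pos: [0.4516, -0.1547, 0.0193]
eef_rot: [-0.047, 0.808, 0.584, 0.058]
wrist_force: [-1.8, -2.7, -0.6]
opening: -0.002
grasp_force: 1.6
```

```bash
python3 -c "
from track import *
look([.493,-.11,1.5],('side','wrist'));print(ctrl.get_obs()['wrist_force'])"
```

```text
side 0 None
wrist 9 (np.float64(0.1), [0.4963, -0.1038, 1.4229])
[-0.36568154 -1.95062622  1.0567243 ]
```

Pushing forward and outward at the corner turned it 0.25 rad for only 15 mm of travel. Next I push the +y side at its slotted end.

Converted, -0.11 m is -0.1833, -0.03 m is -0.05.

Call:
jog_arm:
  offsets:
    - [-0.0333,0,-0.005,0,0,0,0]
    - [-0.075,0,-0.0833,0,0,0,0]
    - [-0.05,0,-0.1833,0,0,0,0]
    - [-0.05,0,-0.1833,0,0,0,0]

```text
time_s: 10.68
eef_pos: [0.4408, -0.2009, 0.1278]
eef_rot: [-0.043, 0.808, 0.585, 0.059]
wrist_force: [0.1, -0.3, 0.1]
opening: 0.001
grasp_force: 0.0
```

```bash
python3 to.py .425 -.057 .11 -16.5 0.15
```

```text
d [ 0.1278 -0.0598  0.0369] 0.1458 r [-0.2284  0.0024  1.5252] 1.542 now [ 0.4408 -0.2009  0.1278] t 10.68
```

Converted, 0.128 m is 0.2133, 0.08 m is 0.1333, 1.525 rad is 0.4854.

Call:
jog_arm:
  offsets:
    - [0.0667,-0.05,0.0167,-0.0726,0,0.4854,0]
    - [0.1333,-0.0833,0.0333,-0.0726,0,0.4854,0]
    - [0.2133,-0.1,0.0583,-0.0726,0,0.4854,0]
    - [0.2133,-0.1,0.0583,-0.0726,0,0.4854,0]
    - [0.2133,-0.1,0.0583,-0.0726,0,0.4854,0]
    - [0.2133,-0.1,0.0583,-0.0726,0,0.4854,0]
    - [0.2133,-0.1,0.0583,-0.0726,0,0.4854,0]
    - [0.2133,-0.1,0.0583,-0.0726,0,0.4854,0]
    - [0.2133,-0.1,0.0583,-0.0726,0,0.4854,0]
    - [0.2133,-0.1,0.0583,-0.0726,0,0.4854,0]

```text
time_s: 11.92
eef_pos: [0.4212, -0.0535, 0.1071]
eef_rot: [0.008, 0.987, -0.142, 0.068]
wrist_force: [0.7, -0.2, 0.1]
opening: 0.001
grasp_force: 0.0
```

```bash
python3 to.py .425 -.057 .010 -16.5 0.15; python3 -c "
from track import *
look([.496,-.104,1.42],('side','wrist'))"
```

```text
d [-0.0087  0.0027  0.0968] 0.0972 r [-0.0039  0.0129  0.001 ] 0.014 now [ 0.4212 -0.0535  0.1071] t 11.93
side 9 (np.float64(0.7), [0.496, -0.1055, 1.4331])
wrist 9 (np.float64(0.1), [0.4963, -0.1039, 1.4236])
```

View pics/last_wrist.png

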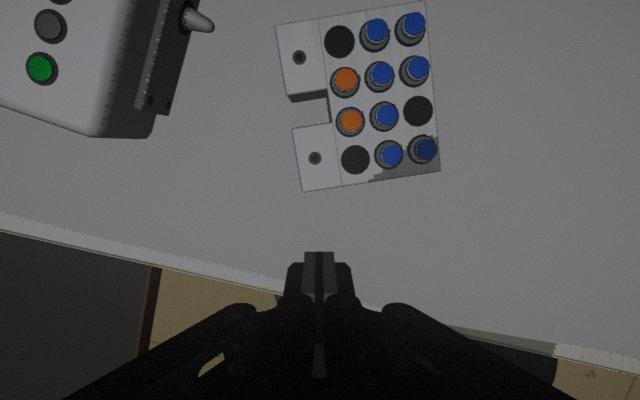

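The wrist view shows the probe tip at (213,27), the plate's near bottom corner at about (167,115) and the block's near corners at (303,191) and (440,171). The desk rim runs from (0,213) to (640,370). I'll measure the warmer from this view.

```bash
python3 - <<'E'
from track import *
p=pickle.load(open("last_wrist.pkl","rb"))
t=ray([213,27],.02,p); c=ray([167,115],.004,p); ct=ray([136,107],.044,p)
print("tip",t,"cornerbot",c,"cornertop",ct)
for a in (.90,.92,.94,.96): print(a, "origin from tip", t[:2]+.02*np.array([np.cos(a),np.sin(a)]),"from corner",c[:2]-.066*np.array([-np.sin(a),np.cos(a)]))
print("TCP ground px",proj([[.425,-.057,0]],p),"edge",ray([320,292],0,p),ray([100,238],0,p))
x=cv2.resize(cv2.imread("pics/last_wrist.png")[0:140,100:240],None,fx=4,fy=4,interpolation=cv2.INTER_CUBIC); cv2.imwrite("pics/wz.png",cv2.convertScaleAbs(x,alpha=1.8))
E
```

```text
tip [ 0.5704054  -0.02465497  0.02      ] cornerbot [0.52940173 0.03112911 0.004     ] cornertop [0.53110155 0.03187019 0.044     ]
0.9 origin from tip [ 0.5828376  -0.00898843] from corner [ 0.5811013  -0.00989715]
0.92 origin from tip [ 0.5825218  -0.00874294] from corner [ 0.58191144 -0.00885502]
0.94 origin from tip [ 0.58220116 -0.00850381] from corner [ 0.58270056 -0.0077969 ]
0.96 origin from tip [ 0.5818758  -0.00827114] from corner [ 0.58346837 -0.00672321]
TCP ground px [[321.72326828 214.02918471]] edge [ 0.36292116 -0.03730477  0.        ] [0.45620138 0.11801246 0.        ]
```

View pics/wz.png

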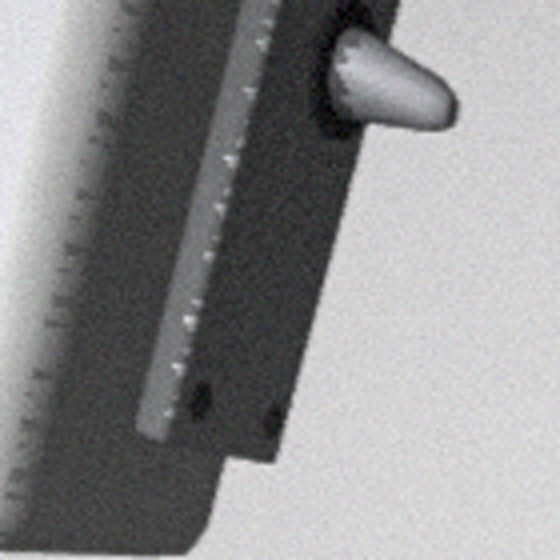

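```bash
python3 - <<'E'
from track import *
p=pickle.load(open("last_wrist.pkl","rb"))
def yaw(a,b,z): d=(ray(a,z,p)-ray(b,z,p))[:2]; return np.arctan2(d[0],-d[1]) , np.linalg.norm(d)
f=lambda u:crop([u],100,0,4)[0]
def nrm(a,b,z):
    d=(ray(f(a),z,p)-ray(f(b),z,p))[:2]; d/=np.linalg.norm(d); return np.arctan2(-d[0],d[1])+np.pi
print(nrm((398,0),(273,462),.004)%np.pi,nrm((275,0),(168,440),.044)%np.pi)
print(ray(f((273,462)),.004,p),ray(f((168,440)),.044,p),ray(f((448,108)),.02,p))
L=[[0,.066,.004],[0,.066,.044],[-.02,0,.02]]
uv=np.array([f((273,462)),f((168,440)),f((448,108))])
print(fit(L,uv,p,[.583,-.008,.94]))
E
```

```text
0.9417319719791712 0.9543135035878647
[0.52913501 0.03054201 0.004     ] [0.52864456 0.02910699 0.044     ] [ 0.57088181 -0.02385965  0.02      ]
(array([ 0.58269519, -0.00791857,  0.95630893]), [[0.7, 0.3], [-1.6, 0.3], [0.4, -0.6]])
```

The rows are not in the units I measure in: shifts go in shares of 0.6 m and turns go in shares of pi rad. I convert before sending: 0.097 m is 0.1617, 0.05 m is 0.0833, 0.012 rad is 0.0038.

Call:
jog_arm:
  offsets:
    - [-0.0083,0.0033,0.0833,0,0.0038,0,0]
    - [-0.0145,0.0045,0.1617,0,0.0038,0,0]
    - [-0.0145,0.0045,0.1617,0,0.0038,0,0]

```text
time_s: 12.4
eef_pos: [0.4214, -0.0561, 0.0063]
eef_rot: [0.007, 0.987, -0.143, 0.069]
wrist_force: [-0.6, -0.1, 0.4]
opening: 0.004
grasp_force: 0.0
```

Call:
jog_arm:
  offsets:
    - [0.0117,0,0.0017,0,0,0,0]
    - [0.0233,0,0.0033,0,0,0,0]
    - [0.0292,-0.0033,0.0045,-0.0019,0,0.0127,0]
    - [0.035,-0.006,0.0055,-0.0038,0,0.0255,0]
    - [0.0412,-0.0087,0.0065,-0.0057,0,0.0382,0]
    - [0.0473,-0.0112,0.0073,-0.0076,0,0.0509,0]
    - [0.0537,-0.0133,0.0083,-0.0095,0,0.0637,0]
    - [0.06,-0.0153,0.0093,-0.0115,0,0.0764,0]
    - [0.0667,-0.017,0.0103,-0.0134,0,0.0891,0]

```text
time_s: 13.52
eef_pos: [0.4673, -0.059, 0.0113]
eef_rot: [0.019, 0.957, -0.282, 0.072]
wrist_force: [-5.1, 4.1, 2.0]
opening: -0.002
grasp_force: 2.8
```

```bash
python3 -c "
from track import *
W=[.5828,-.008,.946]
for b in look([.503,-.11,1.2],('side','wrist')):
  if b: print(wf(b[1],W))
print(ctrl.get_obs()['wrist_force'])"
```

```text
side 9 (np.float64(0.5), [0.513, -0.1158, 1.1873])
wrist 8 (np.float64(1.6), [0.5132, -0.1144, 1.1706])
(array([-0.1283, -0.0065]), 13.83)
(array([-0.127 , -0.0058]), 12.87)
[-1.51200313  1.99192295  0.52438808]
```

Now at (-0.128, -0.006) in the warmer frame, still 13° off. Next I move behind it with the fingers partly open, to square it with a two-point push.

Converted, -0.11 m is -0.1833, -0.05 m is -0.0833.

Call:
jog_arm:
  offsets:
    - [-0.0333,0,-0.005,0,0,0,0]
    - [-0.075,0,-0.0833,0,0,0,0]
    - [-0.05,0,-0.1833,0,0,0,0]
    - [-0.05,0,-0.1833,0,0,0,0]

```text
time_s: 14.12
eef_pos: [0.4337, -0.0367, 0.1213]
eef_rot: [0.02, 0.956, -0.281, 0.08]
wrist_force: [-0.4, 0.6, -0.2]
opening: -0.0
grasp_force: 0.0
```

```bash
python3 to.py .4626 -.1815 .11 54.2 0.15
```

```text
d [0.0994 0.1063 0.0271] 0.1481 r [ 0.2313 -0.0165 -1.4987] 1.517 now [ 0.4337 -0.0367  0.1213] t 14.12
```

Converted, 0.106 m is 0.1767, 0.099 m is 0.165, -1.499 rad is -0.4771.

Call:
jog_arm:
  offsets:
    - [0.05,0.075,0.0083,0.0735,-0.0051,-0.4771,0]
    - [0.1,0.1333,0.0167,0.0735,-0.0051,-0.4771,0]
    - [0.165,0.1767,0.04,0.0735,-0.0051,-0.4771,0.4]
    - [0.165,0.1767,0.04,0.0735,-0.0051,-0.4771,0.8]
    - [0.165,0.1767,0.04,0.0735,-0.0051,-0.4771,0.8]
    - [0.165,0.1767,0.04,0.0735,-0.0051,-0.4771,0.8]
    - [0.165,0.1767,0.04,0.0735,-0.0051,-0.4771,0.8]
    - [0.165,0.1767,0.04,0.0735,-0.0051,-0.4771,0.8]
    - [0.165,0.1767,0.04,0.0735,-0.0051,-0.4771,0.8]
    - [0.165,0.1767,0.04,0.0735,-0.0051,-0.4771,0.8]

```text
time_s: 15.38
eef_pos: [0.4567, -0.1797, 0.105]
eef_rot: [-0.039, 0.889, 0.453, 0.062]
wrist_force: [0.2, 0.4, -0.3]
opening: 0.804
grasp_force: 0.0
```

```bash
python3 to.py .4626 -.1815 .009 54.2 0.15; python3 -c "
from track import *
W=[.5828,-.008,.946]
for b in look([.513,-.115,1.18],('wrist','side')):
  if b: print(wf(b[1],W))
b=ctrl"
```

```text
d [-0.0119  0.007   0.0952] 0.0962 r [-0.0123  0.0046 -0.0041] 0.014 now [ 0.4567 -0.1797  0.105 ] t 15.38
wrist 9 (np.float64(0.1), [0.5139, -0.1148, 1.1645])
side 7 (np.float64(0.7), [0.5137, -0.1161, 1.1779])
(array([-0.1269, -0.0066]), 12.52)
(array([-0.1281, -0.0072]), 13.29)
```

View pics/last_wrist.png

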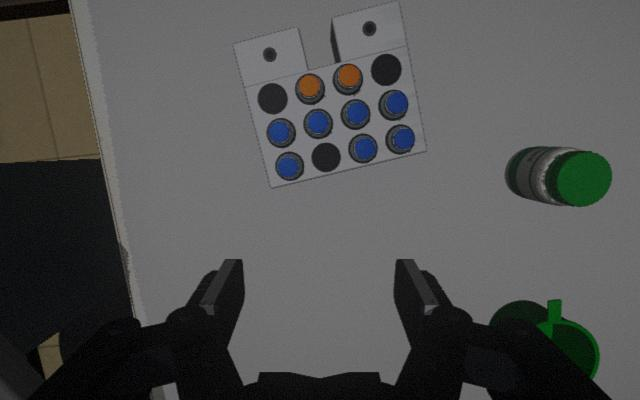

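The block's trailing corners are at (270,188) and (426,153), and the jar and green cup are undisturbed. The fingers are slightly wide, so I'll narrow to 0.6, centre them and push slowly.

Converted, 0.095 m is 0.1583, -0.012 m is -0.02, -0.012 rad is -0.0038.

Call:
jog_arm:
  offsets:
    - [-0.0133,0.015,0.0833,-0.0038,0.0016,-0.0013,0.6]
    - [-0.02,0.015,0.1583,-0.0038,0.0016,-0.0013,0.6]
    - [-0.02,0.015,0.1583,-0.0038,0.0016,-0.0013,0.6]

```text
time_s: 15.85
eef_pos: [0.4606, -0.1794, 0.0058]
eef_rot: [-0.039, 0.888, 0.454, 0.065]
wrist_force: [-0.1, 0.2, -0.6]
opening: 0.598
grasp_force: 0.0
```

Call:
jog_arm:
  offsets:
    - [0.01,0,0.0017,0,0,0,0.6]
    - [0.02,0,0.003,0,0,0,0.6]
    - [0.0267,0,0.004,0,0,0,0.6]
    - [0.0333,0,0.005,0,0,0,0.6]
    - [0.04,0,0.006,0,0,0,0.6]
    - [0.0467,0,0.007,0,0,0,0.6]
    - [0.0533,0,0.008,0,0,0,0.6]
    - [0.06,0,0.009,0,0,0,0.6]
    - [0.0667,0,0.01,0,0,0,0.6]

```text
time_s: 16.98
eef_pos: [0.4861, -0.1491, 0.0086]
eef_rot: [-0.036, 0.887, 0.455, 0.066]
wrist_force: [-4.7, -3.4, 2.0]
opening: 0.599
grasp_force: 2.6
```

```bash
python3 -c "
from track import *
W=[.5828,-.008,.946]
for b in look([.52,-.105,1.05],('wrist','side')):
  if b: print(wf(b[1],W))
o=ctrl.get_obs();print(o['wrist_force'],wf(list(o['eef_pos'][:2])+[0],W)[0])"
```

```text
wrist 9 (np.float64(0.1), [0.5255, -0.1061, 1.019])
side 0 None
(array([-0.1131, -0.0109]), 4.18)
[-3.37846629 -2.00111892  0.70088747] [-0.1705 -0.0042]
```

Converted, -0.11 m is -0.1833, -0.003 m is -0.005.

Call:
jog_arm:
  offsets:
    - [-0.0333,0,-0.005,0,0,0,0.6]
    - [-0.075,0,-0.0833,0,0,0,0.6]
    - [-0.05,0,-0.1833,0,0,0,0.6]
    - [-0.05,0,-0.1833,0,0,0,0.6]

```text
time_s: 17.58
eef_pos: [0.4635, -0.1892, 0.1181]
eef_rot: [-0.031, 0.887, 0.455, 0.069]
wrist_force: [-0.2, -1.0, -0.2]
opening: 0.601
grasp_force: 0.0
```

```bash
python3 to.py .5913 -.1534 .12 144.2 0.15
```

```text
d [0.1028 0.0828 0.0144] 0.1328 r [ 0.2415  0.0063 -1.5517] 1.57 now [ 0.4635 -0.1892  0.1181] t 17.57
```

Converted, 0.103 m is 0.1717, 0.083 m is 0.1383, -1.552 rad is -0.494.

Call:
jog_arm:
  offsets:
    - [0.05,0.075,0.0067,0.0767,0.0019,-0.494,0.6]
    - [0.1,0.1383,0.0133,0.0767,0.0019,-0.494,0.6]
    - [0.1717,0.1383,0.0233,0.0767,0.0019,-0.494,0.6]
    - [0.1717,0.1383,0.0233,0.0767,0.0019,-0.494,0.6]
    - [0.1717,0.1383,0.0233,0.0767,0.0019,-0.494,0.6]
    - [0.1717,0.1383,0.0233,0.0767,0.0019,-0.494,0.6]
    - [0.1717,0.1383,0.0233,0.0767,0.0019,-0.494,0.6]
    - [0.1717,0.1383,0.0233,0.0767,0.0019,-0.494,0.6]
    - [0.1717,0.1383,0.0233,0.0767,0.0019,-0.494,0.6]
    - [0.1717,0.1383,0.0233,0.0767,0.0019,-0.494,0.6]

```text
time_s: 18.82
eef_pos: [0.5879, -0.1499, 0.1131]
eef_rot: [-0.077, 0.306, 0.949, 0.025]
wrist_force: [-0.2, 0.7, -0.9]
opening: 0.597
grasp_force: 0.0
```

```bash
python3 to.py .5913 -.1534 .010 144.2 0.15; python3 -c "
from track import *
W=[.5828,-.008,.946]
for b in look([.525,-.106,1.02],('wrist','side')):
  if b: print(wf(b[1],W))"
```

```text
d [-0.0214 -0.0009  0.101 ] 0.1032 r [ 0.0004 -0.012   0.0009] 0.012 now [ 0.5879 -0.1499  0.1131] t 18.82
wrist 9 (np.float64(0.1), [0.526, -0.106, 1.0148])
side 9 (np.float64(0.8), [0.526, -0.1073, 1.0232])
(array([-0.1127, -0.0112]), 3.94)
(array([-0.1138, -0.0121]), 4.42)
```

Converted, 0.099 m is 0.165, 0.05 m is 0.0833, -0.012 rad is -0.0038.

Call:
jog_arm:
  offsets:
    - [-0.02,-0.0017,0.0833,0,-0.0038,0,0.6]
    - [-0.0357,-0.0017,0.165,0,-0.0038,0,0.6]
    - [-0.0357,-0.0017,0.165,0,-0.0038,0,0.6]

```text
time_s: 19.3
eef_pos: [0.5881, -0.1528, 0.0088]
eef_rot: [-0.075, 0.307, 0.949, 0.024]
wrist_force: [-0.9, -0.1, -0.2]
opening: 0.599
grasp_force: 0.0
```

Call:
jog_arm:
  offsets:
    - [0.01,0,0.0017,0,0,0,0.6]
    - [0.0183,0,0.0028,0,0,0,0.6]
    - [0.025,0,0.0038,0,0,0,0.6]
    - [0.03,0,0.0045,0,0,0,0.6]
    - [0.035,0,0.0053,0,0,0,0.6]
    - [0.04,0,0.006,0,0,0,0.6]
    - [0.045,0,0.0067,0,0,0,0.6]
    - [0.045,0,0.0067,0,0,0,0.6]

```text
time_s: 20.3
eef_pos: [0.5711, -0.1399, 0.0143]
eef_rot: [-0.069, 0.306, 0.949, 0.022]
wrist_force: [2.3, -4.2, 1.8]
opening: 0.599
grasp_force: 2.3
```

```bash
python3 -c "
from track import *
W=[.5828,-.008,.946]
for b in look([.52,-.10,.97],('wrist','side')):
  if b: print(wf(b[1],W))
o=ctrl.get_obs();print(o['wrist_force'],wf(list(o['eef_pos'][:2])+[0],W)[0])"
```

```text
wrist 9 (np.float64(0.2), [0.5223, -0.101, 0.969])
side 9 (np.float64(0.6), [0.523, -0.1025, 0.9585])
(array([-0.1108, -0.0054]), 1.32)
(array([-0.1116, -0.0068]), 0.72)
[ 2.89083465 -4.36286117  2.2186254 ] [-0.1138 -0.0677]
```

Converted, 0.006 m is 0.01, 0.003 m is 0.005.

Call:
jog_arm:
  offsets:
    - [0.005,0,0.0008,0,0,0,0.6]
    - [0.01,0,0.0017,0,0,0,0.6]
    - [0.01,0,0.0017,0,0,0,0.6]

```text
time_s: 20.78
eef_pos: [0.5662, -0.1363, 0.0142]
eef_rot: [-0.069, 0.306, 0.949, 0.022]
wrist_force: [3.2, -4.4, 2.9]
opening: 0.597
grasp_force: 2.4
```

```bash
python3 -c "
from track import *
W=[.5828,-.008,.946]
for b in look([.52,-.10,.97],('wrist','side')):
  if b: print(wf(b[1],W))"
```

```text
wrist 9 (np.float64(0.2), [0.5194, -0.0967, 0.9342])
side 9 (np.float64(0.8), [0.5196, -0.0981, 0.9382])
(array([-0.109 , -0.0004]), -0.68)
(array([-0.11  , -0.0015]), -0.45)
```

Converted, -0.11 m is -0.1833, -0.05 m is -0.0833.

Call:
jog_arm:
  offsets:
    - [-0.0333,0,-0.005,0,0,0,0.6]
    - [-0.075,0,-0.0833,0,0,0,0.6]
    - [-0.05,0,-0.1833,0,0,0,0.6]
    - [-0.05,0,-0.1833,0,0,0,0.6]

```text
time_s: 21.38
eef_pos: [0.6052, -0.163, 0.1231]
eef_rot: [-0.066, 0.306, 0.949, 0.023]
wrist_force: [0.5, 0.5, 0.2]
opening: 0.603
grasp_force: 0.0
```

```bash
python3 to.py .477 -.156 .12 54.2 0.15
```

```text
d [ 0.1067 -0.0692  0.0179] 0.1284 r [-0.2251  0.0061  1.5555] 1.572 now [ 0.6052 -0.163   0.1231] t 21.38
```

Converted, 0.107 m is 0.1783, -0.069 m is -0.115, 1.556 rad is 0.4953.

Call:
jog_arm:
  offsets:
    - [0.0333,-0.0667,0.005,-0.0716,0.0019,0.4953,0.7]
    - [0.1,-0.115,0.0133,-0.0716,0.0019,0.4953,0.7]
    - [0.1783,-0.115,0.03,-0.0716,0.0019,0.4953,0.7]
    - [0.1783,-0.115,0.03,-0.0716,0.0019,0.4953,0.7]
    - [0.1783,-0.115,0.03,-0.0716,0.0019,0.4953,0.7]
    - [0.1783,-0.115,0.03,-0.0716,0.0019,0.4953,0.7]
    - [0.1783,-0.115,0.03,-0.0716,0.0019,0.4953,0.7]
    - [0.1783,-0.115,0.03,-0.0716,0.0019,0.4953,0.7]
    - [0.1783,-0.115,0.03,-0.0716,0.0019,0.4953,0.7]
    - [0.1783,-0.115,0.03,-0.0716,0.0019,0.4953,0.7]

```text
time_s: 22.62
eef_pos: [0.4728, -0.1536, 0.1145]
eef_rot: [-0.039, 0.888, 0.454, 0.063]
wrist_force: [-0.7, -0.5, 0.4]
opening: 0.703
grasp_force: 0.0
```

```bash
python3 to.py .477 -.156 .010 54.2 0.15; python3 -c "
from track import *
W=[.5828,-.008,.946]
for b in look([.5195,-.097,.936],('wrist','side')):
  if b: print(wf(b[1],W))"
```

```text
d [-0.015   0.006   0.1034] 0.1047 r [-0.0109  0.0017 -0.0013] 0.011 now [ 0.4728 -0.1536  0.1145] t 22.62
wrist 9 (np.float64(0.1), [0.5195, -0.0967, 0.9331])
side 8 (np.float64(0.7), [0.5198, -0.0979, 0.9393])
(array([-0.109 , -0.0006]), -0.74)
(array([-0.1098, -0.0015]), -0.39)
```

View pics/last_wrist.png

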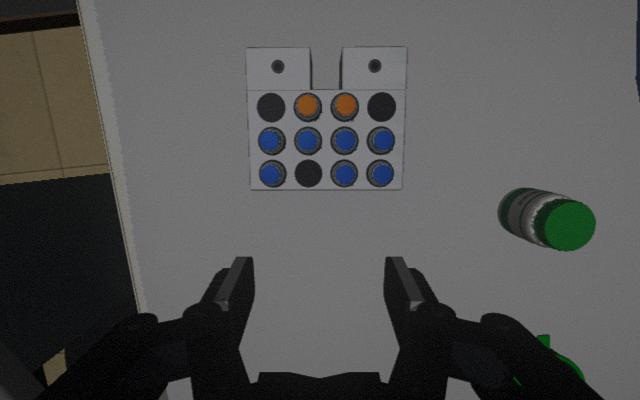

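The block is square, its slot opening between (311,60) and (342,60) and its rear edge level at row 190. Now I descend and push straight.

Converted, 0.1 m is 0.1667, 0.05 m is 0.0833, -0.011 rad is -0.0035.

Call:
jog_arm:
  offsets:
    - [-0.0133,0.01,0.0833,-0.0035,0.0006,0,0.7]
    - [-0.025,0.01,0.1667,-0.0035,0.0006,0,0.7]
    - [-0.025,0.01,0.1667,-0.0035,0.0006,0,0.7]

```text
time_s: 23.1
eef_pos: [0.4745, -0.155, 0.0106]
eef_rot: [-0.038, 0.888, 0.454, 0.065]
wrist_force: [-0.2, 0.6, -1.1]
opening: 0.698
grasp_force: 0.0
```

Call:
jog_arm:
  offsets:
    - [0.0117,0,0.0017,0,0,0,0.7]
    - [0.0217,0,0.0033,0,0,0,0.7]
    - [0.03,0,0.0045,0,0,0,0.7]
    - [0.0383,0,0.0057,0,0,0,0.7]
    - [0.0467,0,0.007,0,0,0,0.7]
    - [0.055,0,0.0083,0,0,0,0.7]
    - [0.0633,0,0.0095,0,0,0,0.7]
    - [0.0717,0,0.0108,0,0,0,0.7]
    - [0.08,0,0.012,0,0,0,0.7]
    - [0.0883,0,0.0133,0,0,0,0.7]

```text
time_s: 24.35
eef_pos: [0.5103, -0.1159, 0.0159]
eef_rot: [-0.031, 0.888, 0.454, 0.067]
wrist_force: [-5.4, -6.8, 5.3]
opening: 0.702
grasp_force: 4.2
```

```bash
python3 -c "
from track import *
W=[.5828,-.008,.946]
for b in look([.54,-.07,.946],('wrist','side','scene')):
  if b: print(wf(b[1],W))
o=ctrl.get_obs();print(o['wrist_force'],wf(list(o['eef_pos'][:2])+[0],W)[0])"
```

```text
wrist 9 (np.float64(0.1), [0.5395, -0.0699, 0.9287])
side 1 None
scene 3 (np.float64(0.3), [0.5393, -0.0688, 0.9724])
(array([-0.0755, -0.0011]), -0.99)
(array([-0.0748, -0.0003]), 1.51)
[-0.86553862 -4.35609792  2.74167622] [-0.1293 -0.0041]
```

Converted, 0.024 m is 0.04, 0.004 m is 0.0067.

Call:
jog_arm:
  offsets:
    - [0.005,0,0.001,0,0,0,0.7]
    - [0.01,0,0.002,0,0,0,0.7]
    - [0.015,0,0.003,0,0,0,0.7]
    - [0.02,0,0.004,0,0,0,0.7]
    - [0.025,0,0.005,0,0,0,0.7]
    - [0.03,0,0.0058,0,0,0,0.7]
    - [0.0333,0,0.0067,0,0,0,0.7]
    - [0.0367,0,0.0073,0,0,0,0.7]
    - [0.04,0,0.008,0,0,0,0.7]

```text
time_s: 25.62
eef_pos: [0.5242, -0.0957, 0.0143]
eef_rot: [-0.032, 0.888, 0.454, 0.067]
wrist_force: [-4.8, -6.0, 6.2]
opening: 0.699
grasp_force: 4.3
```

```bash
python3 -c "
from track import *
W=[.5828,-.008,.946]
for b in look([.553,-.052,.946],('wrist','scene')):
  if b: print(wf(b[1],W))
o=ctrl.get_obs();print(o['wrist_force'],wf(list(o['eef_pos'][:2])+[0],W)[0])
p=ctrl.camera_params('wrist'); c=place(W,[[0,.066,.044],[0,-.066,.044],[0,0,.044],[-.02,0,.02]]); print(proj(c,p).round(0).tolist())"
```

```text
wrist 9 (np.float64(0.1), [0.5535, -0.0499, 0.9288])
scene 3 (np.float64(0.6), [0.5539, -0.0503, 0.904])
(array([-0.0511, -0.0008]), -0.99)
(array([-0.0513, -0.0013]), -2.4)
[-3.69592558 -5.77370577  5.0161422 ] [-0.1052 -0.0037]
[[110.0, 1.0], [502.0, 1.0], [307.0, 1.0], [309.0, 78.0]]
```

Call:
jog_arm:
  offsets:
    - [0.0025,0,0.0005,0,0,0,0.7]
    - [0.005,0,0.001,0,0,0,0.7]
    - [0.0075,0,0.0015,0,0,0,0.7]
    - [0.01,0,0.0017,0,0,0,0.7]

```text
time_s: 26.22
eef_pos: [0.526, -0.0933, 0.0141]
eef_rot: [-0.031, 0.888, 0.454, 0.065]
wrist_force: [-21.4, -22.6, 15.3]
opening: 0.702
grasp_force: 15.6
```

```bash
python3 -c "
from track import *
W=[.5828,-.008,.946]
for b in look([.556,-.047,.946],('wrist',)):
  if b: print(wf(b[1],W))
o=ctrl.get_obs();print(o['wrist_force'])"
```

```text
wrist 9 (np.float64(0.1), [0.555, -0.0478, 0.9284])
(array([-0.0485, -0.0007]), -1.01)
[-18.06451586 -19.55557436  13.90908152]
```

Converted, -0.12 m is -0.2, -0.06 m is -0.1.

Call:
jog_arm:
  offsets:
    - [-0.0067,0,-0.001,0,0,0,0.7]
    - [-0.05,0,-0.0075,0,0,0,0.7]
    - [-0.0833,0,-0.1,0,0,0,0.7]
    - [-0.0833,0,-0.2,0,0,0,0.7]
    - [-0.0833,0,-0.2,0,0,0,0.7]

```text
time_s: 26.9
eef_pos: [0.4906, -0.1462, 0.1296]
eef_rot: [-0.028, 0.888, 0.453, 0.07]
wrist_force: [0.4, -0.3, 0.7]
opening: 0.705
grasp_force: 0.0
```

```bash
python3 to.py .505 -.12 .19 54.2 0.15;  python3 -c "
from track import *
W=[.5828,-.008,.946]
for b in look([.556,-.047,.93],('wrist','side')):
  if b: print(wf(b[1],W))
p=ctrl.camera_params('wrist'); c=place(W,[[0,.066,.044],[0,-.066,.044],[0,0,.044],[-.092,0,.04]]); print(proj(c,p).round(0).tolist())
x=cv2.resize(cv2.imread('pics/last_side.png')[125:200,280:370],None,fx=6,fy=6,interpolation=cv2.INTER_CUBIC);cv2.imwrite('pics/sidez.png',x)"
```

```text
d [ 0.0384 -0.003  -0.0553] 0.0674 r [ 0.0132 -0.0006 -0.0011] 0.013 now [ 0.4906 -0.1462  0.1296] t 26.9
wrist 9 (np.float64(0.1), [0.5551, -0.0479, 0.9283])
side 7 (np.float64(0.8), [0.5552, -0.0494, 0.9357])
(array([-0.0485, -0.0009]), -1.01)
(array([-0.0497, -0.0018]), -0.59)
[[209.0, -26.0], [417.0, -27.0], [313.0, -27.0], [314.0, 123.0]]
```

```bash
python3 to.py .49 -.146 .17 54.2 0.40
```

```text
d [ 0.0062  0.0032 -0.0446] 0.0451 r [ 0.0045  0.2497 -0.0009] 0.25 now [ 0.4879 -0.1438  0.125 ] t 27.0
```

Converted, -0.045 m is -0.075, 0.006 m is 0.01, 0.25 rad is 0.0796.

Call:
jog_arm:
  offsets:
    - [0.01,0.005,-0.075,0,0.0398,0,0.7]
    - [0.01,0.005,-0.075,0,0.0796,0,0.7]
    - [0.01,0.005,-0.075,0,0.0796,0,0.7]
    - [0.01,0.005,-0.075,0,0.0796,0,0.7]

```text
time_s: 27.5
eef_pos: [0.4887, -0.1453, 0.1681]
eef_rot: [-0.09, 0.873, 0.445, 0.176]
wrist_force: [-0.3, -0.1, -0.6]
opening: 0.699
grasp_force: 0.0
```

```bash
python3 -c "
from track import *
W=[.5828,-.008,.946]
b=look([.556,-.047,.93],('wrist',))[0]; print(wf(b[1],W))
p=pickle.load(open('last_wrist.pkl','rb')); c=place(W,[[0,.066,.044],[0,-.066,.044],[0,0,.044],[-.092,0,.04]]); u=proj(c,p); print(u.round(0).tolist())
x0,y0=int(u[2,0])-100,max(0,int(u[2,1])-60)
x=cv2.imread('pics/last_wrist.png')[y0:y0+150,x0:x0+200]; x=cv2.resize(x,None,fx=4,fy=4,interpolation=cv2.INTER_CUBIC); print(x0,y0); cv2.imwrite('pics/gap.png',cv2.convertScaleAbs(x,alpha=1.5))"
```

```text
wrist 9 (np.float64(0.1), [0.5552, -0.048, 0.9285])
(array([-0.0486, -0.001 ]), -1.0)
[[239.0, 64.0], [388.0, 63.0], [313.0, 63.0], [314.0, 167.0]]
213 3
```

View pics/gap.png

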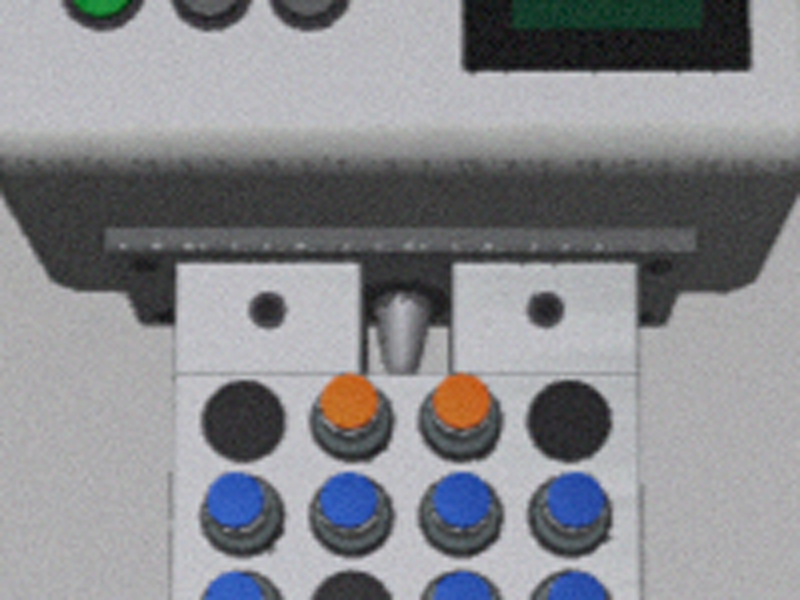

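The final view shows the probe inside the slot (slot columns 362–453, probe at 403). The block's face edge (row 263) runs parallel to the plate's top edge (row 250). I'll put a number on the gap.

```bash
python3 - <<'E'
from h import *; import pickle
p=pickle.load(open('last_wrist.pkl','rb')); f=lambda u:crop([u],213,3,4)[0]; a=.944; n=np.array([np.cos(a),np.sin(a),0])
for x in (185,630):
    print([(round(float((ray(f((x,250+e)),.044,p)-ray(f((x,263.5)),.04,p))@n)*1e3,2)) for e in (-1,0,1)])
E
python3 to.py .488 -.145 .17 54.2 .15
```

```text
[1.31, 1.08, 0.85]
[1.31, 1.08, 0.85]
d [ 0.0002 -0.0009 -0.0015] 0.0018 r [ 1.000e-04 -2.487e-01 -1.300e-03] 0.249 now [ 0.489  -0.1452  0.1685] t 27.55
```

Both ends read the same. The residual of about 1 mm is roughly the limit of what I can read off the picture, and the block stopped hard at about 30 N with the probe centred, so it is seated on the plate. The arm is clear, so I'm handing in.

```bash
python3 -c "
from bench import ctrl
print(ctrl.hand_in())"
```

```text
the job is handed in; nothing more can be done
None
```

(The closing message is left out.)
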